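Slide the caddy to its middle stop and click its tray home

ROBOT

A 6-joint arm with a two-finger parallel gripper is mounted at the origin on the work surface. World frame = base frame: x ahead of the robot, y to its left, z up, the work surface at z = 0. Lengths are in m, angles in rad, forces in N, time in s.
With the tool pointing down it reaches from about 0.3 to 0.875 m from the base axis. Payload 4.2 kg.
Tool frame: the origin (TCP) lies at the very end of the fingers, on their centre line; the grasp point (between the pads) lies 19 mm behind it; x points along the fingers, y is the direction in which the jaws open and shut, and the axes are right-handed (so a half turn about x gives the same grasp; the last joint's range is limited). The gripper opens to 85 mm and grips with 20 to 120 N. Pads are 22 mm wide; open, the fingers measure 114 mm over their backs; the gripper's body (76 mm by 85 mm) begins 54 mm behind the grasp point. The pads swing forward as they close: fully open they stand 13 mm farther back than shut.
Start: joints at [-1.169, 0.32, 1.565, -0, 1.257, -0.02], TCP at [0.235, -0.525, 0.231] pointing down, gripper open.
Joint ranges: [-3.11, 3.11], [-0.84, 2.01], [0.21, 2.61], [-1.34, 4.49], [0.05, 2.63], [-2.56, 2.56]. Speed limits (rad/s): [2.57, 2.57, 3.14, 3.14, 3.14, 3.14].

INTERFACE

Orientations are given as a 3x3 rotation matrix whose columns are the frame's x, y, z axes.
In Python, from bench import * gives the robot as it stands. The module is installed in compiled form; this text tells all that it offers.
- The arm moves only by the tool apply_moves, never from a script. Its arguments are lists of equal length, an entry for each row: "offset": the shift along the tool's x, y, z in mm, a list of three; "delta_rot": the turn, a rotation vector about the tool's x, y, z in rad, a list of three; "gripper": the gripper command: -1 is fully open, 1 is shut, values between are in proportion. A call has 1 to 5 rows; each row shifts and turns the commanded pose from where the row before left it, along the tool's axes as they then stand; what a row does not reach is not made up. A row lasts 1/8 s, in which the tool goes at most 62.5 mm and 10.7 degrees, less where a joint would pass 70% of its speed; a pose out of reach is approached as far as the arm can. A call is refused whole if a number of a shift passes 62.5 or a number of a turn 0.188, either way. A call with a gripper value outside its range is refused whole. The fingers move at their own pace and stop on an object; the grip force is fixed at half the most. Time passes only in rows, so rows that do not move let the fingers close. It gives the time, the measured TCP pose, the force and the opening at its end, in the units of the state.
- read_state(): the state, without advancing time (a new reading comes with each control period).
- camera(name): name is "scene" or "top"; returns a dict with "color" (480x640x3 uint8, red, green, blue), "fx", "fy", "cx", "cy" (pixels), "distortion" ([k1, k2, p1, p2, k3] as OpenCV has them; the pictures are not rectified), "R" (3x3) and "t" (3): a world point X has camera coordinates R X + t. Camera axes: x right, y down, z forward; pixel columns grow to the right and rows downward; lengths in m; the calibration is good to about 2 mm. A picture is of the moment at which its call begins. There is no depth.
- job_done(): hands the job in, once; it reports no verdict.
Trained networks look in a picture, given as the dict that the camera call returned (one of the last four; its "shot" number tells which), for a name from the list of things; names that differ only in an ending like _2 or _b are one class to them, and where a whole thing is asked for, a point or a joint stands for the part that bears it (a point fixed in the world has none). Each returns a list of dicts, best first, with "conf" (0 to 1); they miss things now and then, are a little off and sometimes report something else, mostly with a low value. They report only what shows in the picture. A call takes as long as a camera call. They do not tell look-alikes from the thing itself.
- cut_out(target, picture): "pixels" (480x640 bool, what is visible of it) and "position" ([column, row] in pixels, amid what is visible of it).
The state is a dict: "time_s": time; "joint_pos": joint angles; "joint_vel": joint speeds; "effort": joint torques, N m; "tcp_pos": TCP position; "tool_rot": TCP orientation; "ft_force": force on the tool from outside, world axes, zero at the start; "moment": the same for the moment, N m; "width": finger opening in m.
Only numpy, scipy, OpenCV 4.12 (cv2) and the standard library are available. Lean on these libraries where they do the work, as an engineer would, in place of code of your own. Each camera call takes 0.05 s, during which the arm holds its last target. There are 200 camera calls.

TASK

Lift the green comb off the slide rail and lay it flat inside the organizer's top tray. Then slide the white carrier along the rail until it catches in the middle stop (blue marks), and after that press its loose blue tray straight down until the orange hooks on both sides click over it. Leave the grey carrier with its tin and everything else on the shelf where they are.

Things in the scene. Friction and masses are not known exactly. Their poses are not given: they have to be found in the camera images.
- track: Fixed aluminium slide rail, 390 mm long (its y), 111 mm wide (x); origin under its centre on the shelf, z up. Open channel: floor 4 mm thick, walls 21 mm high with lips reaching in to 42 mm either side of the centre line that hold the carriers down. Low end bars, 13 mm high, at y = +-185 mm. Position and yaw vary.
- carrier: White carrier in the rail, 100 mm long (its y, along the rail), 76 mm wide above the rail, 300 g; origin centre of its underside, 4 mm above the shelf. Starts in one of the two outer stops, the grey one in the other. Flat upright end walls at y = +-50 mm reach 46 mm above its origin: push the outer one, above the rail's end bar.
- grey_carrier: Grey carrier of the same shape without hooks, in the other outer detent, with the tin in it; leave it there. When the white carrier is in the middle detent the two stand 25 mm apart.
- snap_tray: Blue tray insert, 86 mm long (y), 69 mm wide (x), 20 mm high, 100 g, in the white carrier; origin centre of its underside. At first its slanted long edges rest on the heads of the orange hooks; pressed down 15 mm it passes them and they snap over its edges. About 8 to 12 N straight down in its middle does it; it then stops hard on ribs.
- tray_middle (a point): Centre of the blue tray's flat floor that is pressed, 14 mm above its underside; a 6 mm rim surrounds it, leaving 48 x 80 mm inside. About 52 mm above the shelf at first and 37 mm when clicked home.
- tray_edge_a (a point): Middle of the blue tray's long edge at its x = +34 mm, on its upper face: 48 mm above the carrier's origin at first, 33 mm when hooked.
- tray_edge_b (a point): The same at x = -34 mm.
- comb: Green plastic comb 180 mm long (its x) by 36 mm wide (y) by 7 mm thick (z), 40 g, lying flat across the rail walls near the middle stop, underside 21 mm above the shelf; origin centre of its underside. The carriers' end walls stand at y = +-75 mm in the rail's frame on either side of it.
- organizer: Fixed white three-tier tray organizer, 230 mm (x) by 130 mm (y), 134 mm high, to the robot's left; origin centre of its underside. Position and yaw vary.
- top_tray_floor (a point): Centre of the floor of the organizer's open top tray, 110 mm above the shelf, axes as the organizer's; inside 222 x 122 mm, walls rise 24 mm above this floor.
- tin: Round aluminium lip balm tin, 51 mm across, 18 mm high, lying on the floor of the grey carrier. Leave it.
- toothbrush: Grey electric toothbrush handle standing upright close behind (+x side of) the rail, 115 to 150 mm from its centre line, 33 mm across, 196 mm high; origin at its foot. Leave it standing.
- tweezers: Chrome tweezers 95 mm long (x), 8 mm high, lying right of the rail. Leave them.
- cream_jar: Amber jar, 68 mm across, 55 mm high, standing close behind the rail beside the toothbrush handle; origin at its foot. Leave it. Behind these, out of reach, stand fixed things: a green bottle 160 mm high, a tumbler and a cotton box.
- middle_stop (a point): Centre of the rail's middle stop, on the channel floor (y = 0 of the rail, blue marks on the walls). Sprung detents at y = -125, 0, +125 mm; 4 to 8 N along the rail moves a carrier out of one or into the next. Within about 5 mm of a stop the detent pulls the carrier to within 1 mm.
- carrier_mid_top (a point): Point over the white carrier's centre at the height of its end walls' tops, 46 mm above its origin. Two orange sprung hooks, 30 mm wide (y), stand at the carrier's x = +-36 mm, tops 42 mm above its origin.
Mind the look-alikes: they are no part of the job. There is more than one size of the snap_tray; the job needs the largest.

How it is judged:
By the outcome, as a careful person would: the job done as asked, in the order asked, and still so for the second after the job is handed in, with the robot touching nothing.
It also fails if it takes over 64 s, if anything falls off the work surface, if the arm or the gripper's body presses on something with over 40 N, if the wrist force passes 120 N, or if a joint passes its speed limit or range.

## Working session

There is one attempt and no reset: what is moved stays moved. The work goes in short steps, Python scripts to look and compute and a tool call to move; the robot and the scene stay as the last step left them, time stands still between calls to the robot, and variables do not carry over. Pictures are saved under pics/ and viewed, about 8 in all and at most 12, crops included, and the job is handed in when it is done.

Besides the shell and the picture viewer there is one more tool, called after "Emit:" as name(argument=value, ...), one argument or row to a line, values as JSON. apply_moves: Moves the arm, as the interface text tells. Its arguments: {"type":"object","properties":{"offset":{"type":"array"},"delta_rot":{"type":"array"},"gripper":{"type":"array"}},"required":["offset","delta_rot","gripper"]}

```bash
mkdir -p pics
cat > h.py <<'E'
from bench import *
import numpy as np, cv2
def ray(c,px):
    K=np.array([[c["fx"],0,c["cx"]],[0,c["fy"],c["cy"]],[0,0,1.]])
    u=cv2.undistortPoints(np.array(px,float).reshape(-1,1,2),K,np.array(c["distortion"],float)).reshape(-1,2)
    R=np.array(c["R"]);t=np.array(c["t"])
    d=np.c_[u,np.ones(len(u))]@R
    return -R.T@t,d
def at_z(c,px,z):
    o,d=ray(c,px); return o+d*((z-o[2])/d[:,2])[:,None]
def proj(c,X):
    K=np.array([[c["fx"],0,c["cx"]],[0,c["fy"],c["cy"]],[0,0,1.]])
    return cv2.projectPoints(np.array(X,float).reshape(-1,3),cv2.Rodrigues(np.array(c["R"],float))[0],np.array(c["t"],float),K,np.array(c["distortion"],float))[0].reshape(-1,2)
def save(c,n,crop=None,s=1):
    im=c["color"][:,:,::-1]
    if crop: im=im[crop[1]:crop[3],crop[0]:crop[2]]
    cv2.imwrite("pics/"+n,cv2.resize(im,None,fx=s,fy=s,interpolation=cv2.INTER_CUBIC))
E
cat > a.py <<'E'
from h import *
T=camera("top");S=camera("scene");save(T,"t0.png");save(S,"s0.png")
for c in(T,S):
  print(np.round(-np.array(c["R"]).T@c["t"],3))
  for n,z in [("track",.02),("carrier",.05),("grey_carrier",.05),("snap_tray",.055),("comb",.028),("organizer",.134),("tin",.026),("toothbrush",.1),("cream_jar",.05),("tweezers",.005)]:
    for r in cut_out(n,c)[:3]:
      m=r["pixels"].astype(np.uint8); ys,xs=np.nonzero(m)
      cc=max(cv2.findContours(m,0,1)[0],key=cv2.contourArea).reshape(-1,2)
      w=at_z(c,cc,z)[:,:2]*1000
      b=cv2.minAreaRect(w.astype(np.float32))
      print(n,round(r["conf"],2),len(xs),np.round(r["position"]),"rect",np.round(b[0]),np.round(b[1]),round(b[2],1))
s=read_state();print(s["tool_rot"],s["width"],s["ft_force"])
E
python3 a.py
```

```text
[ 0.43  -0.051  1.143]
track 0.85 3942 [350. 238.] rect [ 525. -193.] [202. 112.] 83.0
track 0.63 1096 [397. 242.] rect [ 523. -230.] [95. 75.] 83.2
carrier 0.86 213 [378. 248.] rect [ 520. -179.] [85. 37.] 15.4
grey_carrier 0.66 1011 [287. 234.] rect [549.  24.] [101.  81.] 82.9
snap_tray 0.86 1034 [398. 241.] rect [ 523. -223.] [90. 69.] 85.5
snap_tray 0.84 501 [455. 274.] rect [ 437. -358.] [49. 59.] 79.6
snap_tray 0.56 443 [406. 302.] rect [ 386. -232.] [44. 55.] 24.7
comb 0.58 682 [344. 224.] rect [ 545. -101.] [ 35. 176.] 76.7
organizer 0.64 7539 [156. 266.] rect [481. 329.] [235. 170.] 8.4
tin 0.58 305 [298. 233.] rect [552.  23.] [45. 47.] 88.6
tin 0.51 1046 [395. 244.] rect [ 524. -228.] [90. 71.] 82.7
toothbrush 0.87 298 [321. 173.] rect [680. -44.] [28. 62.] 88.4
cream_jar 0.55 641 [385. 185.] rect [ 661. -194.] [63. 72.] 87.5
tweezers 0.55 71 [480. 211.] rect [ 595. -446.] [17. 30.] 86.4
tweezers 0.44 1023 [397. 241.] rect [ 526. -232.] [91. 73.] 82.2
[ 1.217 -0.032  1.173]
track 0.68 1013 [241. 232.] rect [ 509. -227.] [92. 74.] 81.9
track 0.59 3966 [308. 256.] rect [558
[... 510 characters left out ...]
54.] rect [623.   1.] [167. 114.] 82.2
organizer 0.16 1057 [241. 230.] rect [ 577. -208.] [84. 68.] 82.7
tin 0.7 404 [352. 256.] rect [559.  23.] [55. 48.] 1.9
toothbrush 0.6 674 [321. 294.] rect [690. -40.] [109.  32.] 0.9
toothbrush 0.35 549 [250. 246.] rect [ 571. -210.] [101.  85.] 83.5
cream_jar 0.61 911 [249. 296.] rect [ 677. -192.] [86. 64.] 7.2
cream_jar 0.43 1166 [296. 251.] rect [ 563. -100.] [ 38. 182.] 76.6
cream_jar 0.28 8387 [490. 224.] rect [459. 359.] [317. 194.] 8.2
[[ 4.98609128e-05  4.09389791e-01 -9.12359577e-01]
 [-3.68213937e-05 -9.12359576e-01 -4.09389792e-01]
 [-9.99999998e-01  5.40068999e-05 -3.04167787e-05]] 0.08487064763496953 [-0.06897947  0.53732512  0.22401173]
```

Run:
```python
from h import *
im=cv2.imread("pics/t0.png")[130:350,50:510]
cv2.imwrite("pics/t0c.png",cv2.resize(im,(800,383),interpolation=cv2.INTER_CUBIC))
im=cv2.imread("pics/s0.png")[170:350,170:440]
cv2.imwrite("pics/s0c.png",cv2.resize(im,(800,533),interpolation=cv2.INTER_CUBIC))
```

```text
(no output)
```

View pics/t0c.png

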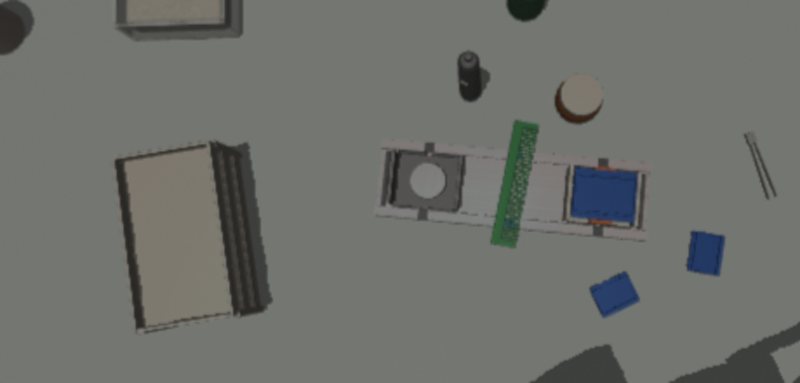

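View pics/s0c.png

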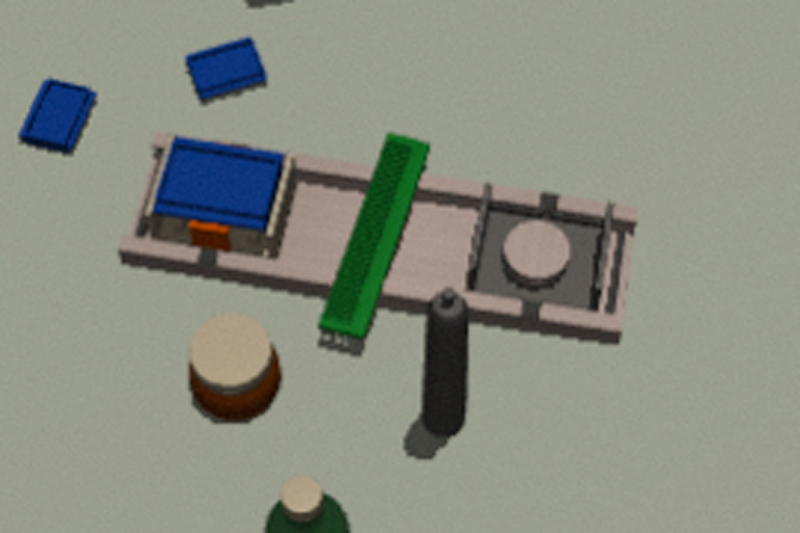

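The white carrier with the large blue tray is at the right end: (605,195) in the top crop, (220,190) in the scene crop. The grey carrier with the tin is at the left end, and the comb lies between them at (515,185) in the top crop. The organizer's top tray has crop corners at about (116,160), (213,143), (238,315) and (138,330). I'll refine these with colour masks.

```bash
cat > b.py <<'E'
from h import *
def run(show=True):
  T=camera("top");S=camera("scene")
  for nm,c in(("top",T),("scene",S)):
    hsv=cv2.cvtColor(c["color"],cv2.COLOR_RGB2HSV)
    for n,lo,hi,z in(("green",45,80,.028),("blue",105,130,.058),("orange",3,14,.045)):
      m=((hsv[...,0]>=lo)&(hsv[...,0]<=hi)&(hsv[...,1]>130)&(hsv[...,2]>40)).astype(np.uint8)
      for cc in sorted(cv2.findContours(m,0,1)[0],key=cv2.contourArea)[::-1][:4]:
        if cv2.contourArea(cc)<10: continue
        w=at_z(c,cc.reshape(-1,2),z)[:,:2]*1000
        b=cv2.minAreaRect(w.astype(np.float32))
        print(nm,n,np.round(b[0],1),np.round(b[1],1),round(b[2],1),"px",cc.reshape(-1,2).mean(0).round())
  return T,S
if __name__=="__main__":
  T,S=run()
  q=np.array([(116,160),(213,143),(238,315),(138,330)])*.575+[50,130]
  print(at_z(T,q,.134).round(3))
  # overlay of hypothesised organizer
  for c,n,o in((T,"o_t.png",(90,180,220,340)),(S,"o_s.png",(410,130,600,310))):
    im=c["color"][:,:,::-1].copy()
    for r in cut_out("organizer",c)[:1]:
      print(cv2.boundingRect(r["pixels"].astype(np.uint8)))
    cv2.imwrite("pics/"+n,cv2.resize(im[o[1]:o[3],o[0]:o[2]],None,fx=3,fy=3,interpolation=cv2.INTER_CUBIC))
  a=cv2.imread("pics/o_t.png");b=cv2.imread("pics/o_s.png");
  h=max(a.shape[0],b.shape[0]); z=np.zeros((h,a.shape[1]+b.shape[1],3),np.uint8); z[:a.shape[0],:a.shape[1]]=a; z[:b.shape[0],a.shape[1]:]=b
  z=cv2.resize(z,(800,int(h*800/z.shape[1])));print(z.shape,800/(a.shape[1]+b.shape[1])*3);cv2.imwrite("pics/o.png",z)
E
python3 b.py
```

```text
top blue [ 522.  -222.6] [84.2 67. ] 82.9 px [397. 242.]
top blue [ 438.7 -356.5] [41.9 51.7] 77.5 px [455. 275.]
top blue [ 386.  -230.6] [40.7 50.9] 24.4 px [403. 299.]
top orange [ 641.2 -183.7] [55.8 20.1] 58.8 px [378. 194.]
scene green [ 548.5 -100. ] [ 35.3 179.8] 77.0 px [296. 249.]
scene green [ 798.8 -125.4] [32.9 46.3] 35.7 px [278. 351.]
scene blue [100.9 722.4] [195.5 205.3] 0.2 px [607. 114.]
scene blue [-132.  -845.3] [259.2 166.9] 0.3 px [61. 35.]
scene blue [ 529.7 -221.2] [87.3 68.8] 83.1 px [244. 232.]
scene blue [ 474.7 -355. ] [44.6 60. ] 79.1 px [189. 208.]
scene orange [-296.   861.8] [ 48.9 322.7] 58.8 px [621.  30.]
scene orange [ 691.8 -189.5] [38.4 63.8] 17.1 px [250. 301.]
scene orange [-305.6  749.3] [ 41.3 148.5] 65.1 px [588.  24.]
scene orange [-273.4  784. ] [ 39.8 132. ] 62.9 px [602.  33.]
[[0.579 0.42  0.134]
 [0.597 0.293 0.134]
 [0.375 0.26  0.134]
 [0.359 0.388 0.134]]
(114, 210, 88, 112)
(450, 166, 95, 120)
(450, 800, 3) 2.5
```

View pics/o.png

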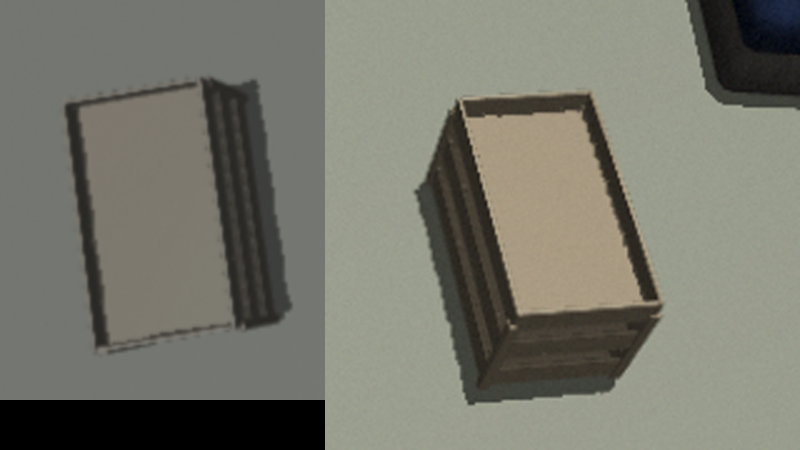

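The organizer corners are clear in both views: top (66,103), (205,79), (240,326), (98,352) and scene (460,97), (590,93), (661,305), (515,322). Next I compute its pose and the first moves.

```bash
cat >> h.py <<'E'
def to(x,y,z,phi=None):
    """mm, deg. shift in axes of the tool AFTER turning about tool x to phi (tool-y heading)"""
    s=read_state();R=np.array(s["tool_rot"]);p=np.array(s["tcp_pos"])*1000
    ph=np.degrees(np.arctan2(R[1,1],R[0,1]))
    if phi is None: phi=ph
    a=np.radians(phi);ty=np.array([np.cos(a),np.sin(a)]);tz=np.array([np.sin(a),-np.cos(a)])
    d=np.array([x,y])-p[:2]
    print("tcp",p.round(1),"phi",round(ph,1),"turn x rad",round(np.radians(ph-phi),3),"then off",np.round([p[2]-z,d@ty,d@tz],1))
    d=R.T@np.array([x-p[0],y-p[1],z-p[2]]);print(" off in present axes",d.round(1),"axis tilt",R[:,0].round(3),"F",np.round(s["ft_force"],1),"w",round(s["width"],4))
E
python3 - <<'E'
from h import *
T=camera("top");S=camera("scene")
a=np.array([(66,103),(205,79),(240,326),(98,352)])/2.5+[90,180]
b=(np.array([(460,97),(590,93),(661,305),(515,322)])-[325,0])/2.5+[410,130]
for c,q in((T,a),(S,b)):
  w=at_z(c,q,.134)[:,:2]*1000
  print(w.round(),w.mean(0).round(1),[np.linalg.norm(w[i]-w[(i+1)%4]).round() for i in range(4)],[np.degrees(np.arctan2(*(w[i]-w[(i+1)%4])[::-1])).round(1) for i in range(4)])
to(547.5,-100.3,150,-103)
E
```

```text
[[581. 421.]
 [599. 294.]
 [376. 262.]
 [357. 389.]] [478.2 341.2] [np.float64(128.0), np.float64(225.0), np.float64(128.0), np.float64(226.0)] [np.float64(98.1), np.float64(8.1), np.float64(-81.3), np.float64(-171.9)]
[[378. 271.]
 [365. 394.]
 [589. 426.]
 [612. 298.]] [486.1 347.5] [np.float64(123.0), np.float64(226.0), np.float64(130.0), np.float64(236.0)] [np.float64(-83.7), np.float64(-171.9), np.float64(100.5), np.float64(6.6)]
tcp [ 235.4 -524.6  231.3] phi -65.8 turn x rad 0.649 then off [  81.3 -483.7 -208.6]
 off in present axes [  81.3 -259.4 -458.5] axis tilt [ 0. -0. -1.] F [-0.5  0.4 -0. ] w 0.0854
```

Emit:
apply_moves(
  offset=[
    [0,0,0],
    [0,0,0],
    [0,0,0],
    [0,0,0],
  ],
  delta_rot=[
    [0.162,0,0],
    [0.162,0,0],
    [0.162,0,0],
    [0.162,0,0],
  ],
  gripper=[-0.4,-0.4,-0.4,-0.4],
)

```text
time_s: 1.9
tcp_pos: [0.2354, -0.5246, 0.2313]
tool_rot: [[0.0, -0.229, -0.973], [-0.0, -0.973, 0.229], [-1.0, 0.0, -0.0]]
ft_force: [0.5, 0.5, -0.2]
width: 0.0596
```

Emit:
apply_moves(
  offset=[
    [0,-48.4,-20.9],
    [0,-48.4,-20.9],
    [0,-48.4,-20.9],
    [0,-48.4,-20.9],
    [0,-48.4,-20.9],
  ],
  delta_rot=[
    [0,0,0],
    [0,0,0],
    [0,0,0],
    [0,0,0],
    [0,0,0],
  ],
  gripper=[-0.4,-0.4,-0.4,-0.4,-0.4],
)

```text
time_s: 2.52
tcp_pos: [0.3924, -0.3109, 0.2315]
tool_rot: [[0.001, -0.225, -0.974], [-0.001, -0.974, 0.225], [-1.0, 0.0, -0.001]]
ft_force: [0.9, -0.6, -0.2]
width: 0.0596
```

Emit:
apply_moves(
  offset=[
    [0,-48.4,-20.9],
    [0,-48.4,-20.9],
    [20,-48.4,-20.9],
    [30,-48.4,-20.9],
    [30,-48.4,-20.9],
  ],
  delta_rot=[
    [0,0,0],
    [0,0,0],
    [0,0,0],
    [0,0,0],
    [0,0,0],
  ],
  gripper=[-0.4,-0.4,-0.4,-0.4,-0.4],
)

```text
time_s: 3.15
tcp_pos: [0.5488, -0.0984, 0.1508]
tool_rot: [[0.001, -0.224, -0.975], [-0.001, -0.975, 0.224], [-1.0, 0.0, -0.001]]
ft_force: [-0.2, -0.6, -0.3]
width: 0.0598
```

Run:
```python
from h import *
T=camera("top");S=camera("scene")
a=T["color"][170:290,270:430];b=S["color"][170:290,210:370]
im=np.hstack([a,b])[:,:,::-1]
cv2.imwrite("pics/g1.png",cv2.resize(im,(800,300),interpolation=cv2.INTER_CUBIC))
to(547.5,-100.3,15,-103)
```

```text
tcp [548.1 -95.8 147.9] phi -102.7 turn x rad 0.005 then off [132.9   4.5  -0.4]
 off in present axes [132.9   4.7  -1.1] axis tilt [-0.005  0.002 -1.   ] F [-0.9 -0.4  0.3] w 0.0595
```

View pics/g1.png

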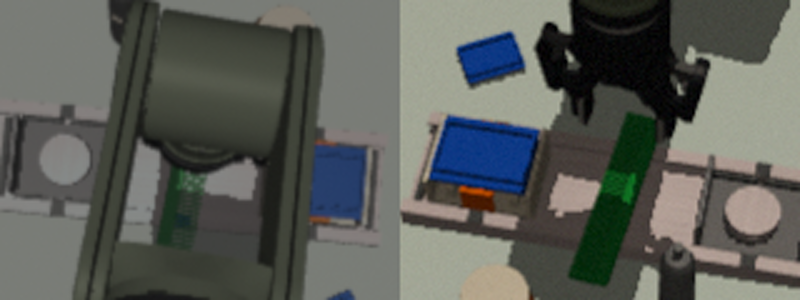

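The gripper is above the comb with a finger on each side (fingers at 585 and 690 in the right half). I go down and close.

Emit:
apply_moves(
  offset=[
    [40,2,0],
    [40,2,0],
    [30,0,0],
    [15,0,0],
    [0,0,0],
  ],
  delta_rot=[
    [0,0,0],
    [0,0,0],
    [0,0,0],
    [0,0,0],
    [0,0,0],
  ],
  gripper=[-0.4,-0.4,-0.4,-0.4,-0.4],
)

```text
time_s: 3.88
tcp_pos: [0.5464, -0.1041, 0.0261]
tool_rot: [[-0.001, -0.225, -0.974], [0.0, -0.974, 0.225], [-1.0, 0.0, 0.001]]
ft_force: [0.5, -1.4, 0.7]
width: 0.0599
```

Run:
```python
from h import *
to(547.5,-100.3,15,-103)
```

```text
tcp [ 546.4 -104.1   26.1] phi -103.0 turn x rad 0.0 then off [11.1 -4.  -0.2]
 off in present axes [11.1 -4.  -0.2] axis tilt [-0.001  0.    -1.   ] F [ 0.5 -1.4  0.7] w 0.0599
```

Emit:
apply_moves(
  offset=[
    [11,-4,0],
    [0,0,0],
    [0,0,0],
    [0,0,0],
    [0,0,0],
  ],
  delta_rot=[
    [0,0,0],
    [0,0,0],
    [0,0,0],
    [0,0,0],
    [0,0,0],
  ],
  gripper=[-0.4,-0.4,0.5,0.5,0.5],
)

```text
time_s: 4.5
tcp_pos: [0.5483, -0.0999, 0.0162]
tool_rot: [[0.002, -0.224, -0.975], [-0.0, -0.975, 0.224], [-1.0, -0.0, -0.002]]
ft_force: [-0.8, 0.1, 5.9]
width: 0.0343
```

Emit:
apply_moves(
  offset=[
    [0,0,0],
    [0,0,0],
    [-10,0,0],
    [-30,0,0],
    [-30,0,0],
  ],
  delta_rot=[
    [0,0,0],
    [0,0,0],
    [0,0,0],
    [0,0,0],
    [0,0,0],
  ],
  gripper=[0.5,0.5,0.5,0.5,0.5],
)

```text
time_s: 5.12
tcp_pos: [0.5473, -0.0998, 0.0861]
tool_rot: [[-0.001, -0.224, -0.975], [0.0, -0.975, 0.224], [-1.0, 0.0, 0.001]]
ft_force: [0.2, 0.6, -0.6]
width: 0.034
```

Run:
```python
from h import *
to(481,344,210,-82)
S=camera("scene");save(S,"g2.png",(200,130,420,310),2)
```

```text
tcp [547.3 -99.8  86.1] phi -103.0 turn x rad -0.366 then off [-123.9 -448.7    3.9]
 off in present axes [-123.8 -417.6  164.3] axis tilt [-0.001  0.    -1.   ] F [ 0.2  0.6 -0.6] w 0.034
```

View pics/g2.png

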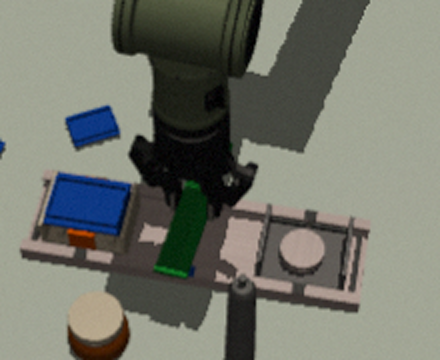

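The comb is held level at (185,230) and is clear of the rail. I raise it to 210 mm, turn, and carry it over.

Emit:
apply_moves(
  offset=[
    [-50,0,0],
    [-50,0,0],
    [-24,0,0],
    [0,0,0],
    [0,0,0],
  ],
  delta_rot=[
    [0,0,0],
    [0,0,0],
    [0,0,0],
    [-0.183,0,0],
    [-0.183,0,0],
  ],
  gripper=[0.5,0.5,0.5,0.5,0.5],
)

```text
time_s: 5.8
tcp_pos: [0.5474, -0.0998, 0.2096]
tool_rot: [[0.0, 0.145, -0.989], [-0.0, -0.989, -0.145], [-1.0, 0.0, -0.0]]
ft_force: [0.5, -1.3, -0.3]
width: 0.0342
```

Emit:
apply_moves(
  offset=[
    [0,-45,0.4],
    [0,-45,0.4],
    [0,-45,0.4],
    [0,-45,0.4],
    [0,-45,0.4],
  ],
  delta_rot=[
    [0,0,0],
    [0,0,0],
    [0,0,0],
    [0,0,0],
    [0,0,0],
  ],
  gripper=[0.5,0.5,0.5,0.5,0.5],
)

```text
time_s: 6.42
tcp_pos: [0.5137, 0.124, 0.2091]
tool_rot: [[-0.0, 0.139, -0.99], [-0.0, -0.99, -0.139], [-1.0, 0.0, 0.0]]
ft_force: [1.1, -0.1, 0.3]
width: 0.0342
```

Emit:
apply_moves(
  offset=[
    [0,-45,0.4],
    [0,-45,0.4],
    [0,-45,0.4],
    [0,-45,0.4],
    [0,-44,0.4],
  ],
  delta_rot=[
    [0,0,0],
    [0,0,0],
    [0,0,0],
    [0,0,0],
    [0,0,0],
  ],
  gripper=[0.5,0.5,0.5,0.5,0.5],
)

```text
time_s: 7.05
tcp_pos: [0.4806, 0.3455, 0.209]
tool_rot: [[-0.0, 0.139, -0.99], [-0.0, -0.99, -0.139], [-1.0, 0.0, 0.0]]
ft_force: [0.6, 0.1, -1.2]
width: 0.0343
```

Emit:
apply_moves(
  offset=[
    [0,0,0],
    [0,0,0],
    [0,0,0],
  ],
  delta_rot=[
    [0,0,0],
    [0,0,0],
    [0,0,0],
  ],
  gripper=[0.5,0.5,0.5],
)

```text
time_s: 7.42
tcp_pos: [0.4813, 0.3431, 0.2093]
tool_rot: [[-0.0, 0.138, -0.99], [-0.001, -0.99, -0.138], [-1.0, 0.001, 0.0]]
ft_force: [-0.0, -0.8, -1.0]
width: 0.0338
```

Run:
```python
from h import *
to(481,344,113,-82)
S=camera("scene");save(S,"g3.png",(400,100,640,330),2)
```

```text
tcp [481.3 343.1 209.3] phi -82.1 turn x rad -0.001 then off [96.3 -1.   0.1]
 off in present axes [96.3 -1.   0.1] axis tilt [-0.    -0.001 -1.   ] F [-0.  -0.8 -1. ] w 0.0338
```

View pics/g3.png

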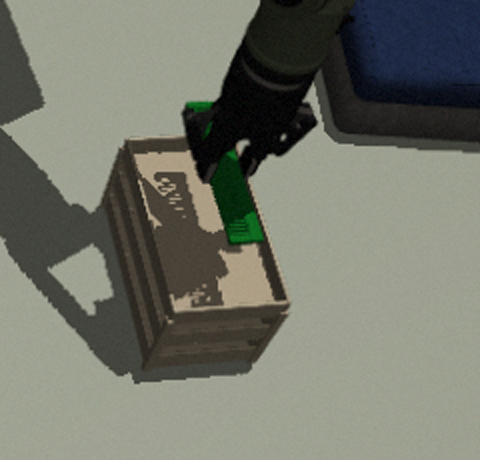

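Comb and tray are parallel, with the comb at (235,195) above the tray. I lower it.

Emit:
apply_moves(
  offset=[
    [35,0,0],
    [35,0,0],
    [18,0,0],
    [6,0,0],
    [0,0,0],
  ],
  delta_rot=[
    [0,0,0],
    [0,0,0],
    [0,0,0],
    [0,0,0],
    [0,0,0],
  ],
  gripper=[0.5,0.5,0.5,0.5,0.5],
)

```text
time_s: 8.1
tcp_pos: [0.4815, 0.3439, 0.1156]
tool_rot: [[0.0, 0.139, -0.99], [0.0, -0.99, -0.139], [-1.0, -0.0, -0.0]]
ft_force: [-0.4, -0.7, -0.2]
width: 0.034
```

Emit:
apply_moves(
  offset=[
    [2,0,0],
    [1,0,0],
    [0,0,0],
  ],
  delta_rot=[
    [0,0,0],
    [0,0,0],
    [0,0,0],
  ],
  gripper=[0.5,0.5,0.5],
)

```text
time_s: 8.48
tcp_pos: [0.4812, 0.3443, 0.1126]
tool_rot: [[0.001, 0.139, -0.99], [0.0, -0.99, -0.139], [-1.0, -0.0, -0.001]]
ft_force: [-0.3, -0.0, -0.2]
width: 0.0341
```

Emit:
apply_moves(
  offset=[
    [1,0,0],
    [1,0,0],
    [0,0,0],
  ],
  delta_rot=[
    [0,0,0],
    [0,0,0],
    [0,0,0],
  ],
  gripper=[0.5,0.5,0.5],
)

```text
time_s: 8.85
tcp_pos: [0.481, 0.3442, 0.1102]
tool_rot: [[-0.0, 0.139, -0.99], [-0.0, -0.99, -0.139], [-1.0, 0.0, 0.0]]
ft_force: [-1.0, -0.1, -0.5]
width: 0.0344
```

Emit:
apply_moves(
  offset=[
    [1,0,0],
    [0,0,0],
  ],
  delta_rot=[
    [0,0,0],
    [0,0,0],
  ],
  gripper=[0.5,0.5],
)

```text
time_s: 9.1
tcp_pos: [0.4812, 0.3443, 0.1094]
tool_rot: [[0.0, 0.139, -0.99], [0.0, -0.99, -0.139], [-1.0, -0.0, -0.0]]
ft_force: [-0.1, -0.4, 1.0]
width: 0.0341
```

Emit:
apply_moves(
  offset=[
    [0,0,0],
    [0,0,0],
    [0,0,0],
    [0,0,0],
    [0,0,0],
  ],
  delta_rot=[
    [0,0,0],
    [0,0,0],
    [0,0,0],
    [0,0,0],
    [0,0,0],
  ],
  gripper=[0,-0.15,-0.35,-0.35,-0.35],
)

```text
time_s: 9.72
tcp_pos: [0.4811, 0.3442, 0.1092]
tool_rot: [[-0.0, 0.139, -0.99], [-0.0, -0.99, -0.139], [-1.0, 0.0, 0.0]]
ft_force: [0.2, 0.2, 0.9]
width: 0.0579
```

Emit:
apply_moves(
  offset=[
    [-10,0,0],
    [-30,0,0],
    [-50,0,0],
    [0,40,0],
    [0,40,0],
  ],
  delta_rot=[
    [0,0,0],
    [0,0,0],
    [0,0,0],
    [0,0,0],
    [0,0,0],
  ],
  gripper=[-0.35,-0.35,-0.35,-0.35,-0.35],
)

```text
time_s: 10.35
tcp_pos: [0.4927, 0.2646, 0.2009]
tool_rot: [[0.003, 0.141, -0.99], [0.001, -0.99, -0.141], [-1.0, -0.001, -0.003]]
ft_force: [0.4, -1.2, 0.2]
width: 0.0578
```

Emit:
apply_moves(
  offset=[
    [0,40,0],
    [0,40,0],
    [0,40,0],
    [0,40,0],
    [0,0,0],
  ],
  delta_rot=[
    [0,0,0],
    [0,0,0],
    [0,0,0],
    [0,0,0],
    [0,0,0],
  ],
  gripper=[1,1,1,1,1],
)

```text
time_s: 10.98
tcp_pos: [0.5149, 0.1045, 0.2001]
tool_rot: [[0.001, 0.136, -0.991], [-0.0, -0.991, -0.136], [-1.0, 0.0, -0.001]]
ft_force: [-1.2, -0.1, -0.3]
width: 0.0
```

Run:
```python
from h import *
S=camera("scene");save(S,"g4.png",(180,100,600,330),1.9)
hsv=cv2.cvtColor(S["color"],cv2.COLOR_RGB2HSV)
for n,lo,hi,z in(("green",45,80,.117),("blue",105,130,.052)):
  m=((hsv[...,0]>=lo)&(hsv[...,0]<=hi)&(hsv[...,1]>130)&(hsv[...,2]>40)).astype(np.uint8); m[:, :200]=0
  for cc in sorted(cv2.findContours(m,0,1)[0],key=cv2.contourArea)[::-1][:2]:
    w=at_z(S,cc.reshape(-1,2),z)[:,:2]*1000
    b=cv2.minAreaRect(w.astype(np.float32));print(n,b)
# rail: y dir (.122,.9925); white centre (524.3,-222); start behind end wall
c=np.array([524.3,-222]);u=np.array([np.sin(np.radians(7)),np.cos(np.radians(7))])
p=c-u*95
to(p[0],p[1],150,-97); to(p[0],p[1],150,-7);print(p)
```

```text
green ((482.3861083984375, 343.6109619140625), (181.4239044189453, 35.4676513671875), 8.305451393127441)
green ((833.1419677734375, -116.10166931152344), (28.277355194091797, 50.39811325073242), 46.50135040283203)
blue ((96.67704010009766, 725.7125854492188), (199.0548858642578, 207.33743286132812), 0.04404802247881889)
blue ((526.049560546875, -222.15625), (88.00376892089844, 69.37582397460938), 83.36600494384766)
tcp [514.8 105.9 200. ] phi -82.1 turn x rad 0.26 then off [ 50.  419.3 -49.4]
 off in present axes [ 49.8 417.9  60. ] axis tilt [ 0.001  0.001 -1.   ] F [0.1 0.1 0. ] w 0.0003
tcp [514.8 105.9 200. ] phi -82.1 turn x rad -1.311 then off [ 50.   49.4 419.3]
 off in present axes [ 49.8 417.9  60. ] axis tilt [ 0.001  0.001 -1.   ] F [0.1 0.1 0. ] w 0.0003
[ 512.72241238 -316.29188441]
```

View pics/g4.png

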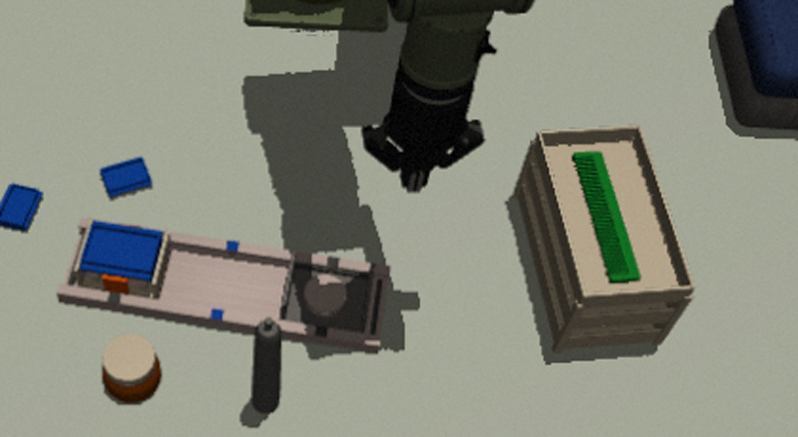

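The comb lies flat in the top tray at (605,215); it measures (482,344) with a yaw of 8.3°, matching the organizer. The blue marks of the middle stop are visible at (232,246) and (217,314). Next I turn the shut gripper square to the rail and go behind the white carrier.

Emit:
apply_moves(
  offset=[
    [0,0,0],
    [0,0,0],
    [0,0,0],
    [0,0,0],
    [0,0,0],
  ],
  delta_rot=[
    [-0.187,0,0],
    [-0.187,0,0],
    [-0.187,0,0],
    [-0.187,0,0],
    [-0.187,0,0],
  ],
  gripper=[1,1,1,1,1],
)

```text
time_s: 11.65
tcp_pos: [0.5145, 0.108, 0.1997]
tool_rot: [[0.0, 0.883, -0.469], [0.001, -0.469, -0.883], [-1.0, 0.0, -0.001]]
ft_force: [-0.2, -0.7, 0.1]
width: 0.0002
```

Emit:
apply_moves(
  offset=[
    [0,0,0],
    [0,0,0],
    [0,0,0],
  ],
  delta_rot=[
    [-0.187,0,0],
    [-0.187,0,0],
    [0,0,0],
  ],
  gripper=[1,1,1],
)

```text
time_s: 12.02
tcp_pos: [0.5145, 0.1078, 0.1996]
tool_rot: [[0.0, 0.992, -0.123], [0.0, -0.123, -0.992], [-1.0, 0.0, -0.0]]
ft_force: [0.2, -0.2, -0.9]
width: 0.0
```

Emit:
apply_moves(
  offset=[
    [0,5,42],
    [0,5,42],
    [0,5,42],
    [0,5,42],
    [0,5,42],
  ],
  delta_rot=[
    [0,0,0],
    [0,0,0],
    [0,0,0],
    [0,0,0],
    [0,0,0],
  ],
  gripper=[1,1,1,1,1],
)

```text
time_s: 12.65
tcp_pos: [0.514, -0.1055, 0.1996]
tool_rot: [[0.001, 0.992, -0.124], [0.0, -0.124, -0.992], [-1.0, 0.001, -0.0]]
ft_force: [0.4, 0.6, -0.2]
width: 0.0001
```

Emit:
apply_moves(
  offset=[
    [0,5,42],
    [0,5,42],
    [0,5,42],
    [0,5,42],
    [0,5,42],
  ],
  delta_rot=[
    [0,0,0],
    [0,0,0],
    [0,0,0],
    [0,0,0],
    [0,0,0],
  ],
  gripper=[1,1,1,1,1],
)

```text
time_s: 13.28
tcp_pos: [0.5135, -0.3171, 0.1995]
tool_rot: [[0.001, 0.992, -0.125], [0.0, -0.125, -0.992], [-1.0, 0.001, -0.0]]
ft_force: [0.8, 1.1, 0.9]
width: 0.0002
```

Emit:
apply_moves(
  offset=[
    [50,0,0],
    [0,0,0],
    [0,0,0],
  ],
  delta_rot=[
    [0,0,0],
    [0,0,0],
    [0,0,0],
  ],
  gripper=[1,1,1],
)

```text
time_s: 13.65
tcp_pos: [0.514, -0.3161, 0.1506]
tool_rot: [[0.001, 0.993, -0.122], [-0.001, -0.122, -0.993], [-1.0, 0.001, 0.001]]
ft_force: [-0.2, 0.8, 0.7]
width: 0.0002
```

Run:
```python
from h import *
to(512.7,-316.3,32,-7); to(512.7+1,-316.3,32,-7)
T=camera("top");S=camera("scene")
m=np.array([(232,246),(217,314)])/1.9+[180,100]
w=at_z(S,m,.021)*1000;print(w.round(1),w.mean(0))
for c in(T,S):
  hsv=cv2.cvtColor(c["color"],cv2.COLOR_RGB2HSV)
  mm=((hsv[...,0]>=100)&(hsv[...,0]<=130)&(hsv[...,1]>110)&(hsv[...,2]>40)).astype(np.uint8)
  for cc in cv2.findContours(mm,0,1)[0]:
    a=cv2.contourArea(cc)
    if 2<a<2000:
      p=cc.reshape(-1,2); 
      print(a,p.mean(0).round(1),(at_z(c,[p.mean(0)],.021)*1000).round(1))
```

```text
tcp [ 514.  -316.1  150.6] phi -7.0 turn x rad -0.0 then off [118.6  -1.2   0.4]
 off in present axes [118.6  -1.4   0.3] axis tilt [ 0.001 -0.001 -1.   ] F [-0.2  0.8  0.7] w 0.0002
tcp [ 514.  -316.1  150.6] phi -7.0 turn x rad -0.0 then off [118.6  -0.2   0.3]
 off in present axes [118.6  -0.4   0.2] axis tilt [ 0.001 -0.001 -1.   ] F [-0.2  0.8  0.7] w 0.0002
[[ 493.3  -91.6   21. ]
 [ 589.3 -102.9   21. ]] [541.30142217 -97.22542007  21.        ]
374.0 [403.  298.9] [[ 384.1 -237.    21. ]]
5.0 [464.4 268. ] [[ 455.3 -390.1   21. ]]
9.5 [342.7 257.4] [[489.9 -93.2  21. ]]
930.0 [397.  241.5] [[ 525.3 -228.7   21. ]]
9.5 [346.3 218.6] [[ 586.3 -105.4   21. ]]
794.5 [ 60.2 281.1] [[ 663.3 -624.5   21. ]]
21.0 [293.8 265.4] [[ 589.6 -103.7   21. ]]
15.5 [301.9 229.1] [[492.4 -92.2  21. ]]
948.0 [243.7 231.8] [[ 508.1 -226.8   21. ]]
310.0 [189.2 209.5] [[ 453.7 -364.7   21. ]]
326.5 [245.8 192.6] [[ 396.  -235.2   21. ]]
```

Emit:
apply_moves(
  offset=[
    [50,0,0],
    [50,0,0],
    [18,0,0],
    [0,0,-15],
    [0,0,-10],
  ],
  delta_rot=[
    [0,0,0],
    [0,0,0],
    [0,0,0],
    [0,0,0],
    [0,0,0],
  ],
  gripper=[1,1,1,1,1],
)

```text
time_s: 14.38
tcp_pos: [0.5175, -0.2908, 0.0332]
tool_rot: [[0.003, 0.993, -0.121], [-0.001, -0.121, -0.993], [-1.0, 0.003, 0.001]]
ft_force: [-0.9, -0.2, -0.9]
width: -0.0
```

Emit:
apply_moves(
  offset=[
    [0,0,-3],
    [0,0,-3],
    [0,0,-3],
    [0,0,-3],
    [0,0,0],
  ],
  delta_rot=[
    [0,0,0],
    [0,0,0],
    [0,0,0],
    [0,0,0],
    [0,0,0],
  ],
  gripper=[1,1,1,1,1],
)

```text
time_s: 15.0
tcp_pos: [0.5183, -0.2816, 0.032]
tool_rot: [[0.002, 0.993, -0.121], [-0.004, -0.121, -0.993], [-1.0, 0.003, 0.003]]
ft_force: [-0.5, -4.7, 1.2]
width: 0.0002
```

```bash
cat > r.py <<'E'
from h import *
m=np.array([539.6,-98.6]);a=np.radians(7);u=np.array([np.sin(a),np.cos(a)]);v=np.array([u[1],-u[0]])
s=read_state();p=np.array(s["tcp_pos"])*1000
print("rail y",((p[:2]-m)@u).round(1),"rail x",((p[:2]-m)@v).round(1),"z",p[2].round(1),"F along",(np.array(s["ft_force"])[:2]@u).round(1),np.round(s["ft_force"],1))
E
python3 r.py
```

```text
rail y -184.3 rail x 1.1 z 32.0 F along -4.7 [-0.5 -4.7  1.2]
```

Contact at -4.7 N. I push on.

Emit:
apply_moves(
  offset=[
    [0,0,-4],
    [0,0,-6],
    [0,0,-6],
    [0,0,-6],
    [0,0,-6],
  ],
  delta_rot=[
    [0,0,0],
    [0,0,0],
    [0,0,0],
    [0,0,0],
    [0,0,0],
  ],
  gripper=[1,1,1,1,1],
)

```text
time_s: 15.62
tcp_pos: [0.5213, -0.2516, 0.0316]
tool_rot: [[0.001, 0.993, -0.121], [-0.001, -0.121, -0.993], [-1.0, 0.001, 0.0]]
ft_force: [-0.4, -4.9, 2.7]
width: 0.0
```

Emit:
apply_moves(
  offset=[
    [0,0,-7],
    [0,0,-7],
    [0,0,-7],
    [0,0,-7],
    [0,0,-7],
  ],
  delta_rot=[
    [0,0,0],
    [0,0,0],
    [0,0,0],
    [0,0,0],
    [0,0,0],
  ],
  gripper=[1,1,1,1,1],
)

```text
time_s: 16.25
tcp_pos: [0.5249, -0.2162, 0.0308]
tool_rot: [[-0.001, 0.993, -0.122], [0.001, -0.122, -0.993], [-1.0, -0.001, -0.001]]
ft_force: [-0.3, -0.5, -1.1]
width: -0.0004
```

Emit:
apply_moves(
  offset=[
    [0,0,-7],
    [0,0,-7],
    [0,0,-7],
    [0,0,-7],
    [0,0,-7],
  ],
  delta_rot=[
    [0,0,0],
    [0,0,0],
    [0,0,0],
    [0,0,0],
    [0,0,0],
  ],
  gripper=[1,1,1,1,1],
)

```text
time_s: 16.88
tcp_pos: [0.5295, -0.1819, 0.0312]
tool_rot: [[-0.0, 0.993, -0.122], [-0.0, -0.122, -0.993], [-1.0, -0.0, 0.0]]
ft_force: [0.0, -3.0, -1.1]
width: 0.0001
```

```bash
python3 r.py
```

```text
rail y -84.0 rail x 0.1 z 31.2 F along -2.9 [ 0.  -3.  -1.1]
```

Now at -84, about 24 mm left. I go slower, then check.

Emit:
apply_moves(
  offset=[
    [0,0,-4],
    [0,0,-4],
    [0,0,-4],
    [0,0,-3],
    [0,0,-2],
  ],
  delta_rot=[
    [0,0,0],
    [0,0,0],
    [0,0,0],
    [0,0,0],
    [0,0,0],
  ],
  gripper=[1,1,1,1,1],
)

```text
time_s: 17.5
tcp_pos: [0.5316, -0.1652, 0.0313]
tool_rot: [[0.0, 0.993, -0.122], [0.0, -0.122, -0.993], [-1.0, 0.0, -0.0]]
ft_force: [-0.3, -1.7, -1.5]
width: -0.0001
```

Emit:
apply_moves(
  offset=[
    [0,0,-1],
    [0,0,0],
  ],
  delta_rot=[
    [0,0,0],
    [0,0,0],
  ],
  gripper=[1,1],
)

```text
time_s: 17.75
tcp_pos: [0.5319, -0.1642, 0.0315]
tool_rot: [[0.0, 0.993, -0.122], [0.0, -0.122, -0.993], [-1.0, 0.0, -0.001]]
ft_force: [1.1, -0.8, -0.1]
width: 0.0001
```

```bash
cat > t.py <<'E'
from h import *
import r
T=camera("top");S=camera("scene")
for nm,c in(("top",T),("scene",S)):
  hsv=cv2.cvtColor(c["color"],cv2.COLOR_RGB2HSV)
  m=((hsv[...,0]>=105)&(hsv[...,0]<=130)&(hsv[...,1]>130)&(hsv[...,2]>40)).astype(np.uint8)
  for cc in sorted(cv2.findContours(m,0,1)[0],key=cv2.contourArea)[::-1][:5]:
    w=at_z(c,cc.reshape(-1,2),.052)[:,:2]*1000
    b=cv2.minAreaRect(w.astype(np.float32))
    if abs(b[0][0]-535)<45 and abs(b[0][1]+150)<120 and min(b[1])>15: print(nm,np.round(b[0],1),np.round(b[1],1),round(b[2],1),"rail y,x",round((np.array(b[0])-r.m)@r.u,1),round((np.array(b[0])-r.m)@r.v,1))
E
python3 t.py
```

```text
rail y -66.0 rail x 0.4 z 31.5 F along -0.6 [ 1.1 -0.8 -0.1]
top [539.5 -89.6] [53.8 66. ] 83.1 rail y,x 8.9 -1.2
scene [ 541.1 -102.8] [86.6 69.1] 84.2 rail y,x -4.0 2.0
```

Emit:
apply_moves(
  offset=[
    [0,0,-1],
    [0,0,-1],
    [0,0,-1],
    [0,0,-1],
    [0,0,0],
  ],
  delta_rot=[
    [0,0,0],
    [0,0,0],
    [0,0,0],
    [0,0,0],
    [0,0,0],
  ],
  gripper=[1,1,1,1,1],
)

```text
time_s: 18.48
tcp_pos: [0.5321, -0.1604, 0.0313]
tool_rot: [[-0.0, 0.993, -0.122], [0.0, -0.122, -0.993], [-1.0, -0.0, -0.0]]
ft_force: [-0.9, -0.3, 0.6]
width: -0.0
```

```bash
python3 t.py
```

```text
rail y -62.3 rail x 0.1 z 31.3 F along -0.4 [-0.9 -0.3  0.6]
top [540.4 -84.8] [52.3 65.7] 81.7 rail y,x 13.8 -0.9
scene [540.7 -98.7] [86.4 71.3] 83.1 rail y,x 0.0 1.1
```

No more contact force, and the tray sits at rail y = 0. I back off, rise, and look.

Emit:
apply_moves(
  offset=[
    [0,0,10],
    [0,0,20],
    [-60,0,0],
    [-60,0,30],
    [0,0,60],
  ],
  delta_rot=[
    [0,0,0],
    [0,0,0],
    [0,0,0],
    [0,0,0],
    [0,0,0],
  ],
  gripper=[1,1,1,1,1],
)

```text
time_s: 19.2
tcp_pos: [0.5205, -0.28, 0.1528]
tool_rot: [[0.01, 0.993, -0.119], [-0.005, -0.119, -0.993], [-1.0, 0.011, 0.004]]
ft_force: [1.1, 0.3, -0.3]
width: 0.0002
```

Emit:
apply_moves(
  offset=[
    [0,0,60],
    [0,0,0],
  ],
  delta_rot=[
    [0,0,0],
    [0,0,0],
  ],
  gripper=[1,1],
)

```text
time_s: 19.45
tcp_pos: [0.5092, -0.3423, 0.1472]
tool_rot: [[0.001, 0.992, -0.128], [-0.002, -0.128, -0.992], [-1.0, 0.001, 0.002]]
ft_force: [-0.5, 0.3, -0.0]
width: -0.0002
```

```bash
cat >> t.py <<'E'
a=T["color"][190:280,270:430];b=S["color"][200:290,200:400]
im=np.hstack([a,b])[:,:,::-1]
cv2.imwrite("pics/c1.png",cv2.resize(im,(800,200),interpolation=cv2.INTER_CUBIC))
to(540,-98.5,75,-7)
E
python3 t.py
```

```text
rail y -245.6 rail x -0.5 z 147.2 F along 0.2 [-0.5  0.3 -0. ]
top [ 538.6 -100.9] [83.7 66.4] 83.6 rail y,x -2.4 -0.7
scene [541.  -99.1] [86.2 71.8] 83.9 rail y,x -0.3 1.5
tcp [ 509.6 -338.3  146.8] phi -7.1 turn x rad -0.002 then off [  71.8    0.9 -241.7]
 off in present axes [  72.     0.4 -241.6] axis tilt [-0.001  0.001 -1.   ] F [-0.9  0.1 -0.3] w 0.0001
```

View pics/c1.png

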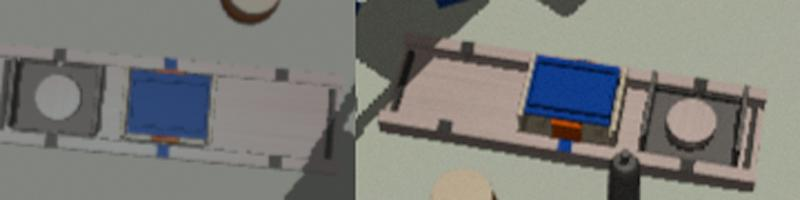

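The carrier sits between the blue marks with its hooks in line with them (top 163–170, scene 565). The grey carrier and tin haven't moved. I measure hooks against marks and the gap numerically before pressing.

Run:
```python
from h import *
import r
for n in("top","scene"):
  c=camera(n);hsv=cv2.cvtColor(c["color"],cv2.COLOR_RGB2HSV)
  # wall-top intensity profile along rail at z=.050, averaged over rail x in -15..15 (gap) 
  ys=np.arange(-60,185,1.0);P=[]
  for x in np.arange(-34,35,4): 
    X=np.c_[(r.m+ys[:,None]*r.u+x*r.v)/1000,np.full(len(ys),.050)]
    q=proj(c,X).astype(np.float32);P.append(cv2.remap(c["color"].mean(2).astype(np.float32),q[:,0],q[:,1],1).ravel())
  p=np.median(P,0);print(n," ".join(f"{int(y)}:{int(v)}" for y,v in zip(ys[::2],p[::2]) if y<-40 or 40<y<85 or y>165))
  for nm,lo,hi,z,s in(("orange",3,16,.045,120),("bluemark",100,130,.021,100)):
    m=((hsv[...,0]>=lo)&(hsv[...,0]<=hi)&(hsv[...,1]>s)).astype(np.uint8)
    for cc in cv2.findContours(m,0,1)[0]:
      if cv2.contourArea(cc)<2: continue
      w=at_z(c,[cc.reshape(-1,2).mean(0)],z)[0,:2]*1000-r.m
      if abs(w@r.u)<40 and abs(w@r.v)<70: print(nm,cv2.contourArea(cc),"y",round(w@r.u,1),"x",round(w@r.v,1))
```

```text
rail y -241.5 rail x -0.6 z 146.8 F along 0.0 [-0.9  0.1 -0.3]
top -60:137 -58:137 -56:137 -54:134 -52:125 -50:126 -48:117 -46:91 -44:77 -42:72 42:83 44:105 46:126 48:128 50:134 52:138 54:140 56:140 58:140 60:140 62:140 64:140 66:138 68:123 70:90 72:65 74:68 76:84 78:86 80:85 82:89 84:91 166:37 168:49 170:76 172:88 174:77 176:66 178:70 180:83 182:110 184:130
orange 5.0 y -0.8 x -38.8
bluemark 15.5 y -1.1 x -50.0
bluemark 916.0 y -3.1 x 2.3
bluemark 10.5 y -0.6 x 47.9
scene -60:153 -58:155 -56:154 -54:155 -52:148 -50:148 -48:156 -46:139 -44:97 -42:59 42:57 44:99 46:143 48:155 50:113 52:76 54:114 56:152 58:159 60:159 62:160 64:160 66:159 68:159 70:158 72:159 74:131 76:96 78:90 80:69 82:56 84:77 166:79 168:47 170:52 172:85 174:99 176:122 178:151 180:140 182:82 184:62
orange 94.0 y 1.9 x 44.5
bluemark 21.5 y 0.7 x 49.9
bluemark 971.0 y -4.0 x -15.4
```

Hooks and marks agree within about 1 mm, so the carrier is caught. I move over the tray's middle.

Emit:
apply_moves(
  offset=[
    [0,0,-48],
    [0,0,-48],
    [0,0,-48],
    [0,0,-48],
    [0,0,-48],
  ],
  delta_rot=[
    [0,0,0],
    [0,0,0],
    [0,0,0],
    [0,0,0],
    [0,0,0],
  ],
  gripper=[1,1,1,1,1],
)

```text
time_s: 20.27
tcp_pos: [0.5395, -0.096, 0.1474]
tool_rot: [[0.0, 0.993, -0.12], [0.0, -0.12, -0.993], [-1.0, 0.0, -0.0]]
ft_force: [0.5, 0.1, 0.5]
width: 0.0002
```

Emit:
apply_moves(
  offset=[
    [50,0,0],
    [25,0,0],
    [0,0,0],
    [0,0,0],
  ],
  delta_rot=[
    [0,0,0],
    [0,0,0],
    [0,0,0],
    [0,0,0],
  ],
  gripper=[1,1,1,1],
)

```text
time_s: 20.78
tcp_pos: [0.5405, -0.0986, 0.0733]
tool_rot: [[0.002, 0.993, -0.121], [-0.0, -0.121, -0.993], [-1.0, 0.002, 0.0]]
ft_force: [-1.0, 0.6, 0.6]
width: -0.0001
```

Run:
```python
from h import *
to(539.8,-99.2,55,-7)
```

```text
tcp [540.5 -98.6  73.3] phi -6.9 turn x rad 0.001 then off [18.3 -0.6  0.7]
 off in present axes [18.3 -0.7  0.7] axis tilt [ 0.002 -0.    -1.   ] F [-1.   0.6  0.6] w -0.0001
```

Emit:
apply_moves(
  offset=[
    [9,-0.7,0.6],
    [9,0,0],
    [3,0,0],
    [2,0,0],
    [0,0,0],
  ],
  delta_rot=[
    [0,0,0],
    [0,0,0],
    [0,0,0],
    [0,0,0],
    [0,0,0],
  ],
  gripper=[1,1,1,1,1],
)

```text
time_s: 21.4
tcp_pos: [0.5393, -0.0997, 0.0498]
tool_rot: [[0.001, 0.993, -0.122], [-0.0, -0.122, -0.993], [-1.0, 0.001, 0.0]]
ft_force: [-1.3, 0.9, 3.9]
width: 0.0
```

Emit:
apply_moves(
  offset=[
    [2,0,0],
    [2,0,0],
    [2,0,0],
    [2,0,0],
    [0,0,0],
  ],
  delta_rot=[
    [0,0,0],
    [0,0,0],
    [0,0,0],
    [0,0,0],
    [0,0,0],
  ],
  gripper=[1,1,1,1,1],
)

```text
time_s: 22.02
tcp_pos: [0.5389, -0.0995, 0.0408]
tool_rot: [[-0.0, 0.993, -0.122], [-0.0, -0.122, -0.993], [-1.0, -0.0, 0.0]]
ft_force: [0.3, -0.9, 0.9]
width: -0.0
```

Emit:
apply_moves(
  offset=[
    [1.5,0,0],
    [1.5,0,0],
    [1,0,0],
    [0,0,0],
  ],
  delta_rot=[
    [0,0,0],
    [0,0,0],
    [0,0,0],
    [0,0,0],
  ],
  gripper=[1,1,1,1],
)

```text
time_s: 22.52
tcp_pos: [0.5387, -0.0994, 0.0373]
tool_rot: [[-0.001, 0.993, -0.122], [0.0, -0.122, -0.993], [-1.0, -0.001, 0.0]]
ft_force: [-1.7, 0.2, 2.3]
width: -0.0001
```

Emit:
apply_moves(
  offset=[
    [1,0,0],
    [1,0,0],
    [0,0,0],
  ],
  delta_rot=[
    [0,0,0],
    [0,0,0],
    [0,0,0],
  ],
  gripper=[1,1,1],
)

```text
time_s: 22.9
tcp_pos: [0.5387, -0.0994, 0.0372]
tool_rot: [[0.0, 0.993, -0.122], [-0.0, -0.122, -0.993], [-1.0, 0.0, 0.0]]
ft_force: [-5.3, 1.4, 15.3]
width: 0.0003
```

It stops hard at 37.2 mm with 15 N. I withdraw upward and check.

Emit:
apply_moves(
  offset=[
    [1,0,0],
    [0,0,0],
    [-10,0,0],
    [-40,0,0],
    [-60,0,0],
  ],
  delta_rot=[
    [0,0,0],
    [0,0,0],
    [0,0,0],
    [0,0,0],
    [0,0,0],
  ],
  gripper=[1,1,1,1,1],
)

```text
time_s: 23.52
tcp_pos: [0.5378, -0.0992, 0.1436]
tool_rot: [[-0.004, 0.993, -0.122], [0.001, -0.122, -0.993], [-1.0, -0.005, -0.0]]
ft_force: [1.2, 0.1, -0.1]
width: -0.0002
```

Emit:
apply_moves(
  offset=[
    [0,0,50],
    [0,0,50],
    [0,0,50],
    [0,0,50],
    [0,0,50],
  ],
  delta_rot=[
    [0,0,0],
    [0,0,0],
    [0,0,0],
    [0,0,0],
    [0,0,0],
  ],
  gripper=[1,1,1,1,1],
)

```text
time_s: 24.15
tcp_pos: [0.5083, -0.3493, 0.144]
tool_rot: [[0.0, 0.993, -0.122], [0.0, -0.122, -0.993], [-1.0, 0.0, -0.0]]
ft_force: [0.0, 0.1, -0.8]
width: 0.0
```

Emit:
apply_moves(
  offset=[
    [0,0,0],
    [0,0,0],
  ],
  delta_rot=[
    [0,0,0],
    [0,0,0],
  ],
  gripper=[1,1],
)

```text
time_s: 24.4
tcp_pos: [0.5083, -0.3472, 0.1437]
tool_rot: [[-0.001, 0.992, -0.122], [0.001, -0.122, -0.992], [-1.0, -0.001, -0.001]]
ft_force: [0.3, 0.5, 0.1]
width: 0.0002
```

```bash
python3 t.py
python3 - <<'E'
from h import *
T=camera("top");S=camera("scene")
a=cv2.resize(T["color"][200:270,310:400],(450,350),interpolation=2);b=cv2.resize(S["color"][200:280,220:410],(800,337),interpolation=2)
a2=cv2.resize(S["color"][220:265,255:335],(800,450),interpolation=2)
z=np.zeros((590,800,3),np.uint8);z[:250,:321]=cv2.resize(a,(321,250));z[:200,325:800]=cv2.resize(b,(475,200));z[255:590,:596]=cv2.resize(a2,(596,335))
cv2.imwrite("pics/f.png",z[:,:,::-1])
E
```

```text
rail y -250.6 rail x -0.8 z 143.7 F along 0.6 [0.3 0.5 0.1]
top [ 536.1 -100.2] [83.5 64.8] 83.5 rail y,x -2.0 -3.3
scene [549.3 -98.6] [86.6 68.2] 83.5 rail y,x 1.2 9.7
tcp [ 508.6 -346.5  144.1] phi -6.9 turn x rad 0.001 then off [  69.1    0.9 -249.9]
 off in present axes [  69.2    1.3 -249.9] axis tilt [-0.     0.001 -1.   ] F [ 1.  -0.1 -0.2] w -0.0001
```

View pics/f.png

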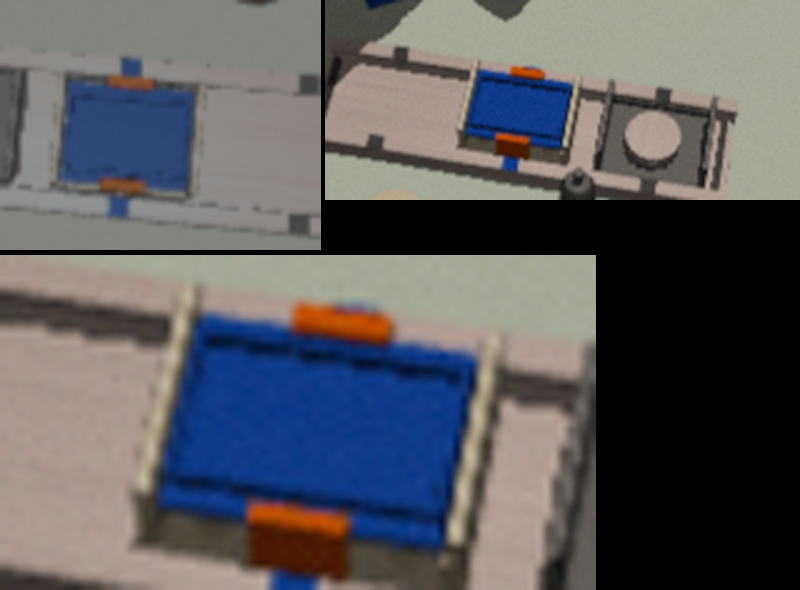

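Both orange hooks lie over the tray edges: (130,82) and (122,186) in the top view, (342,323) and (298,525) in the scene crop. They line up with the blue marks. The tray image has shifted by about what a 15 mm drop would give, and the grey carrier and tin haven't moved. I hand in.

```bash
python3 -c "
from bench import *
print(job_done())"
```

```text
the job is handed in; nothing more can be done
None
```

The whole job was done in the order asked and handed in at about 25 s of the 64 s allowed, with the arm clear of everything. `job_done()` reports no verdict.

- **Comb:** I lifted it off the rail and laid it in the organizer's top tray. After release it measured (482, 344) mm with a yaw of 8.3°, lined up with the organizer and lying flat in the picture.
- **White carrier:** I pushed its outer end wall until the middle stop caught it. The push force fell to about zero there, and the hooks lined up with the blue marks to about 1 mm. The tray readings from the two cameras differed by about 2 mm, within the calibration error.
- **Blue tray:** I pressed it straight down until it stopped hard at 37.2 mm with 15 N. The last picture shows both orange hooks over its edges, and its shift between the two cameras fits the 15 mm drop.
- **Other things:** The grey carrier and tin look unmoved in the last picture. I did not measure the toothbrush, jar and tweezers again, but no move went near them.

No check failed.

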